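# Sort the drained test tubes from the cradle into the spring clips of their size

### The job

Move the row of four test tubes from the draining cradle to the clip rail: snap each one down into the spring clip made for its diameter, thinnest tube in the narrowest clip up to thickest in the widest, so that it sits fully home, roughly midway along its length. Do not knock over or push aside the other things on the bench.

Things in the scene. Friction and masses are not known exactly. Their poses are not given: they have to be found in the camera images.
- tube_13: Thinnest of four capped glass test tubes, lying level in the steel cradle (46 mm high, notches 56 mm apart in a row): pale glass 13 mm in diameter, 104 mm long, then a white cap 17 mm across, 16 mm long. Origin on the tube's axis midway along the glass, at the start 41 mm above the worktop; x runs along the tube towards the cap. The middle 40 mm is free for fingers, in cradle and clip.
- tube_17: Second thinnest of four capped glass test tubes, lying level in the steel cradle (46 mm high, notches 56 mm apart in a row): pale glass 17 mm in diameter, 114 mm long, then a white cap 21 mm across, 16 mm long. Origin on the tube's axis midway along the glass, at the start 44 mm above the worktop; x runs along the tube towards the cap. The middle 40 mm is free for fingers, in cradle and clip.
- tube_22: Second thickest of four capped glass test tubes, lying level in the steel cradle (46 mm high, notches 56 mm apart in a row): pale glass 22 mm in diameter, 129 mm long, then a white cap 26 mm across, 16 mm long. Origin on the tube's axis midway along the glass, at the start 48 mm above the worktop; x runs along the tube towards the cap. The middle 40 mm is free for fingers, in cradle and clip.
- tube_28: Thickest of four capped glass test tubes, lying level in the steel cradle (46 mm high, notches 56 mm apart in a row): pale glass 28 mm in diameter, 144 mm long, then a white cap 32 mm across, 16 mm long. Origin on the tube's axis midway along the glass, at the start 52 mm above the worktop; x runs along the tube towards the cap. The middle 40 mm is free for fingers, in cradle and clip.
- clip_13: Narrowest of four spring clips fixed on a rail, 56 mm apart in a row, for the 13 mm tube: black base 80 x 25 mm, two seats 28 mm either side of its middle, steel leaves flared to 62 mm above the origin, which is under the base's centre, 10 mm above the worktop. A tube lies along x; seated, its axis is level, 44 mm above the origin. Press it straight down (some 5 to 10 N) until the leaves snap over it.
- clip_17: Second narrowest of four spring clips fixed on a rail, 56 mm apart in a row, for the 17 mm tube: black base 80 x 31 mm, two seats 28 mm either side of its middle, steel leaves flared to 63 mm above the origin, which is under the base's centre, 10 mm above the worktop. A tube lies along x; seated, its axis is level, 44 mm above the origin. Press it straight down (some 5 to 10 N) until the leaves snap over it.
- clip_22: Second widest of four spring clips fixed on a rail, 56 mm apart in a row, for the 22 mm tube: black base 80 x 39 mm, two seats 28 mm either side of its middle, steel leaves flared to 64 mm above the origin, which is under the base's centre, 10 mm above the worktop. A tube lies along x; seated, its axis is level, 44 mm above the origin. Press it straight down (some 5 to 10 N) until the leaves snap over it.
- clip_28: Widest of four spring clips fixed on a rail, 56 mm apart in a row, for the 28 mm tube: black base 80 x 49 mm, two seats 28 mm either side of its middle, steel leaves flared to 66 mm above the origin, which is under the base's centre, 10 mm above the worktop. A tube lies along x; seated, its axis is level, 44 mm above the origin. Press it straight down (some 5 to 10 N) until the leaves snap over it.
- timer: White bench timer, 38 x 62 x 58 mm high, standing loose behind the work: leave it alone. Origin under its centre.
- dropper_bottle: Amber glass dropper bottle, 33 mm in diameter, 102 mm high, standing loose behind the work: leave it alone. Origin under its centre.

How it is judged:
By the outcome, as a careful person would: the job done as asked, in the order asked, and still so for the second after the job is handed in, with the robot touching nothing.
It also fails if it takes over 112 s, if anything falls off the work surface, if the arm or the gripper's body presses on something with over 40 N, if the wrist force passes 120 N, or if a joint passes its speed limit or range.

### The arm

A 6-joint arm with a two-finger parallel gripper is mounted at the origin on a cart in front of the work surface, level with it; the furniture and walls round the work are solid. World frame = base frame: x ahead of the robot, y to its left, z up, the work surface at z = 0. Lengths are in m, angles in rad, forces in N, time in s.
With the tool pointing down it reaches from about 0.3 to 0.825 m from the base axis. Payload 5.4 kg.
Tool frame: the origin (TCP) lies at the very end of the fingers, on their centre line; the grasp point (between the pads) lies 19 mm behind it; z points along the fingers, x is the direction in which the jaws open and shut, and the axes are right-handed (so a half turn about z gives the same grasp; the last joint's range is limited). The gripper opens to 92 mm and grips with 3 to 60 N. Pads are 20 mm wide; open, the fingers measure 128 mm over their backs; the gripper's body (75 mm by 189 mm) begins 69 mm behind the grasp point.
Start: joints at [-1.479, 0.158, 1.597, -0, 1.386, -0.21], TCP at [0.171, -0.549, 0.215] pointing down, gripper open.
Joint ranges: [-2.91, 2.91], [-0.94, 2.29], [0.18, 2.7], [-1.29, 4.43], [0.17, 2.64], [-3, 3]. Speed limits (rad/s): [2.57, 2.57, 3.14, 3.14, 3.14, 3.14].

### API

Orientations are given as a rotation vector (axis times angle).
In Python, from workcell import bot gives the robot as it stands. Calls block until the motion is done:
- bot.goto(position, orientation): joint-space move of the TCP to a pose.
- bot.line_to(position, rot=None, max_speed=0.15): straight line of the TCP; rot=None keeps the orientation; max_speed is the mean speed in m/s.
- bot.set_joints(angles): joint-space move.
- bot.set_gripper(opening, newtons=None): opening from 0.0 (shut) to 1.0 (fully open); newtons is the grip in N (None keeps the last); returns when the fingers have stopped.
- bot.hold(seconds).
- bot.inverse_kinematics(position, orientation): joint angles nearest the present ones, or None.
- bot.read_camera(name): name is "side" or "top" or "wrist"; returns a dict with "pixels" (420x560x3 uint8, blue, green, red), "fx", "fy", "cx", "cy" (pixels), "R" (3x3) and "t" (3): a world point X has camera coordinates R X + t. Camera axes: x right, y down, z forward; pixel columns grow to the right and rows downward; lengths in m; the calibration is good to about 2 mm. A picture is of the moment at which its call begins. There is no depth.
A pose or a line that the arm cannot do raises bot.MotionError and nothing moves.
- bot.job_done(): hands the job in, once; it reports no verdict.
Readings, each from a call of its own:
- bot.current_clock(): time.
- bot.current_joints(): joint angles.
- bot.current_joint_vel(): joint speeds.
- bot.current_effort(): joint torques, N m.
- bot.current_ee_pos(): TCP position.
- bot.current_tool_rot(): TCP orientation.
- bot.current_contact_force(): force on the tool from outside, world axes, zero at the start.
- bot.current_ft_torque(): the same for the moment, N m.
- bot.current_opening(): opening from 0.0 (shut) to 1.0 (fully open).
Only numpy, scipy, OpenCV 4.12 (cv2) and the standard library are available. Lean on these libraries where they do the work, as an engineer would, in place of code of your own. Each camera call takes 0.05 s, during which the arm holds its last target. There are 200 camera calls.

## Working session

There is one attempt and no reset: what is moved stays moved. The work goes in short steps, each a Python script; the robot and the scene stay as the last script left them, time stands still between calls to the robot, and variables do not carry over. Pictures are saved under pics/ and viewed, about 12 in all and at most 16, crops included, and the job is handed in when it is done.

```bash
mkdir -p pics; ls; cat > h.py <<'E'
import numpy as np, cv2
from workcell import bot
def shot(n,f):
    c=bot.read_camera(n); cv2.imwrite('pics/'+f+'.png',c['pixels']); np.savez('pics/'+f+'.npz',**{k:c[k] for k in('fx','fy','cx','cy','R','t')}); return c
def ray(f,u,v,z):
    c=np.load('pics/'+f+'.npz'); R=c['R'];t=c['t']
    d=R.T@np.array([(u-c['cx'])/c['fx'],(v-c['cy'])/c['fy'],1]); o=-R.T@t
    return o+d*(z-o[2])/d[2]
def proj(f,X):
    c=np.load('pics/'+f+'.npz'); p=c['R']@np.array(X)+c['t']
    return np.array([c['fx']*p[0]/p[2]+c['cx'],c['fy']*p[1]/p[2]+c['cy']])
E
python3 - <<'E'
from h import *
for n in('top','side'):
    c=shot(n,n+'0'); print(n,c['fx'],-c['R'].T@c['t'],c['R'][2])
print(bot.current_clock(),bot.current_tool_rot())
E
```

```text
pics
top 391.26185445772376 [0.48585733 0.0404406  0.93515581] [ 0.10001676  0.0395569  -0.99419912]
side 391.8551212163744 [ 0.32854023 -0.7183535   0.57028912] [ 0.24344915  0.79922557 -0.54951888]
0.1 [-2.52911554e+00  1.86152534e+00  1.76452783e-03]
```

View pics/top0.png

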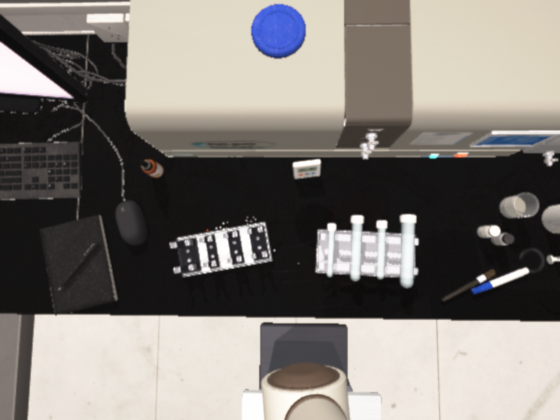

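View pics/side0.png

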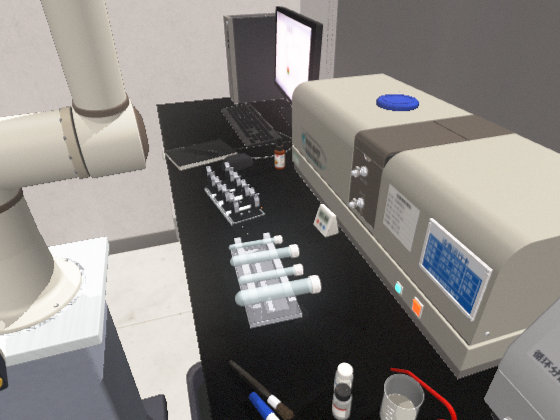

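The cradle is at about (367,253) in the top image, with tubes left to right at u≈331, 356, 381 and 407, caps facing away from the robot. The clip rail is at about (222,249). I'll enlarge both.

```bash
python3 - <<'E'
import cv2
a=cv2.imread('pics/top0.png')
cv2.imwrite('pics/c1.png',cv2.resize(a[205:300,160:290],None,fx=6,fy=6,interpolation=cv2.INTER_CUBIC))
cv2.imwrite('pics/c2.png',cv2.resize(a[205:300,305:435],None,fx=6,fy=6,interpolation=cv2.INTER_CUBIC))
E
```

```text
(no output)
```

View pics/c1.png

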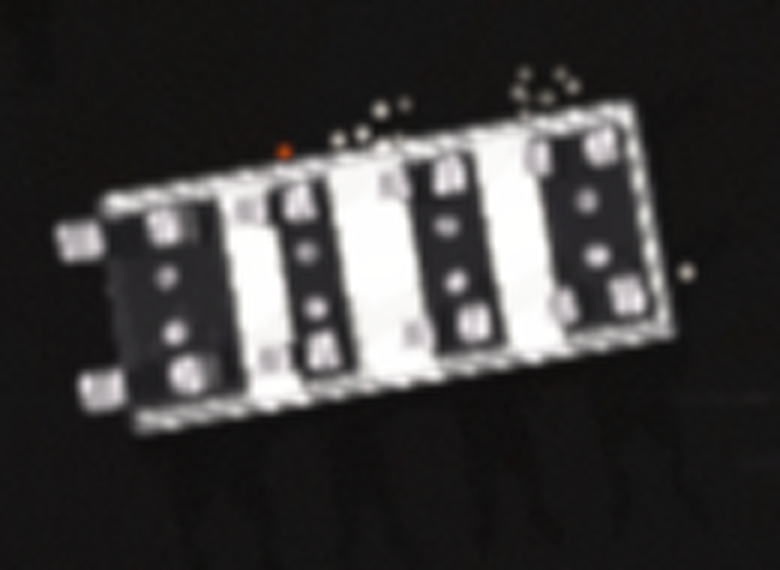

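View pics/c2.png

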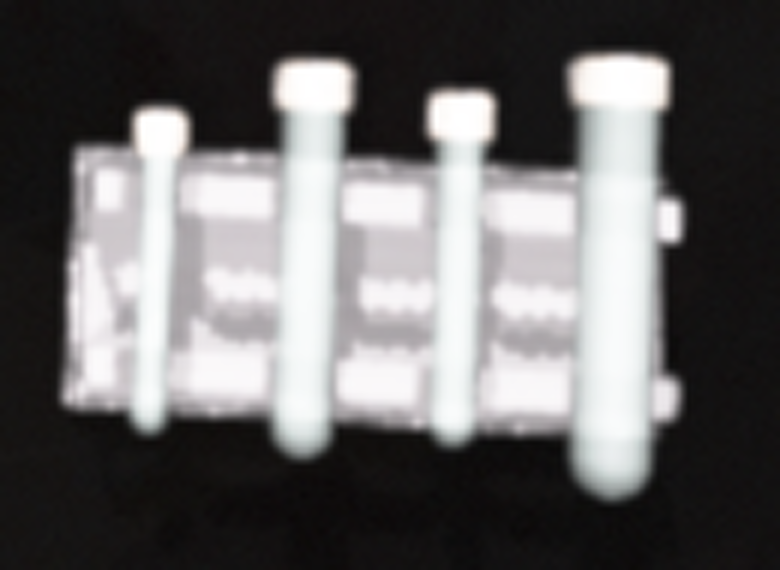

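Order confirmed from widths. Cradle, left to right: 13, 22, 17, 28. Rail, left to right: 28, 13, 17, 22. Next I'll estimate coarse positions and take wrist views over each.

```bash
python3 - <<'E'
from h import *
def P(x,y,ox,z): return ray('top0',ox+(x+.5)/6-.5,205+(y+.5)/6-.5,z)
T={'13':((148,434),(161,107),.041,120),'22':((302,460),(315,58),.048,145),'17':((453,447),(462,88),.044,130),'28':((612,501),(619,53),.052,160)}
for k,(a,b,z,L) in T.items():
    A=P(*a,305,z);B=P(*b,305,z); d=B-A
    print(k,A[:2],B[:2],np.linalg.norm(d)*1e3,L,np.degrees(np.arctan2(d[1],d[0])),(A+d*(L-16)/2/L)[:2])
# screws of clips
for s in [((167,278),(175,333)),((307,250),(317,307)),((447,225),(456,281)),((587,201),(597,256))]:
    A=P(*s[0],160,.03);B=P(*s[1],160,.03);d=A-B;print((A+B)[:2]/2,np.degrees(np.arctan2(d[1],d[0])))
for n,(u,v) in {'timer':(307,170),'bottle':(152,168)}.items(): print(n,ray('top0',u,v,.05))
print(bot.current_ee_pos())
for p in([.5,-.17,.30],[.5,.2,.30]):
    for yaw in (0,90,-90,180):
        from scipy.spatial.transform import Rotation as Ro
        r=(Ro.from_euler('z',yaw,degrees=True)*Ro.from_euler('x',180,degrees=True)).as_rotvec()
        print(p,yaw,bot.inverse_kinematics(p,r))
c=shot('wrist','w0');print(c['fx'],-c['R'].T@c['t'],c['R'])
E
```

```text
13 [ 0.4192548  -0.03942571] [ 0.54189138 -0.04497672] 122.76214382656643 120 -2.591663702093533 [ 0.47239732 -0.04183115]
22 [ 0.41087905 -0.09552237] [ 0.56023159 -0.10213009] 149.49864087797593 145 -2.533251106602316 [ 0.47731518 -0.09846166]
17 [ 0.41592107 -0.15186105] [ 0.54947476 -0.15762978] 133.67821374273208 130 -2.47330170596918 [ 0.47447923 -0.15439041]
28 [ 0.39766572 -0.20745436] [ 0.5622775  -0.21409765] 164.74578246651149 160 -2.3110478164145762 [ 0.47174102 -0.21044384]
[0.46400323 0.28533121] 10.16976456376129
[0.47482438 0.2306875 ] 11.485926629502792
[0.48503817 0.17674309] 10.293235703687138
[0.49484639 0.12254031] 11.105423871455583
timer [0.66126676 0.01087913 0.05      ]
bottle [0.66597785 0.37106828 0.05      ]
[ 0.17081788 -0.54846266  0.21372225]
[0.5, -0.17, 0.3] 0 [-5.56771735e-01 -8.59325683e-03  1.60617936e+00 -4.44089210e-16
  1.54400655e+00 -5.56771735e-01]
[0.5, -0.17, 0.3] 90 [-0.55677174 -0.00859326  1.60617936  0.          1.54400655 -2.12756806]
[0.5, -0.17, 0.3] -90 [-5.56771735e-01 -8.59325683e-03  1.60617936e+00 -4.44089210e-16
  1.54400655e+00  1.01402459e+00]
[0.5, -0.17, 0.3] 180 [-0.55677174 -0.00859326  1.60617936  0.          1.54400655  2.58482092]
[0.5, 0.2, 0.3] 0 [ 1.55975837e-01  1.90808448e-02  1.57839714e+00 -4.44089210e-16
  1.54411467e+00  1.55975837e-01]
[0.5, 0.2, 0.3] 90 [ 1.55975837e-01  1.90808448e-02  1.57839714e+00 -4.44089210e-16
  1.54411467e+00 -1.41482049e+00]
[0.5, 0.2, 0.3] -90 [ 1.55975837e-01  1.90808448e-02  1.57839714e+00 -4.44089210e-16
  1.54411467e+00  1.72677216e+00]
[0.5, 0.2, 0.3] 180 [ 0.15597584  0.01908084  1.57839714  0.          1.54411467 -2.98561682]
313.7989590193631 [ 0.23889435 -0.52737871  0.38355865] [[ 0.29712917 -0.95483257 -0.00300352]
 [-0.92283185 -0.28797579  0.25583455]
 [-0.2451441  -0.07324417 -0.96671592]]
```

```bash
cat >> h.py <<'E'
from scipy.spatial.transform import Rotation as Ro
def rv(a): # tube azimuth a (deg); jaws open across it
    return (Ro.from_euler('z',a-90,degrees=True)*Ro.from_euler('x',180,degrees=True)).as_rotvec()
E
python3 - <<'E'
from h import *
print(bot.current_clock())
bot.goto([.38,.205,.26],rv(10.5)); print(bot.current_clock()); shot('wrist','wr')
bot.goto([.38,-.125,.26],rv(-2.5)); print(bot.current_clock()); shot('wrist','wc')
E
```

```text
0.15
2.9167
4.2167
```

View pics/wr.png

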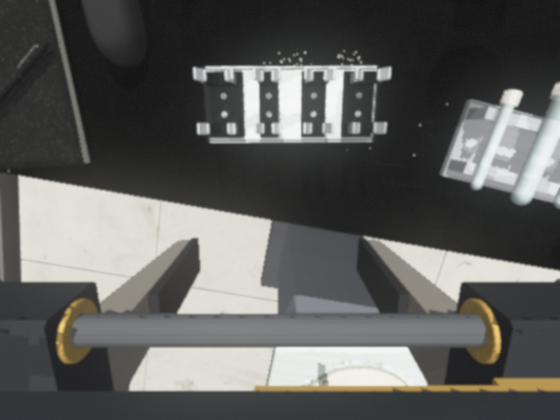

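View pics/wc.png

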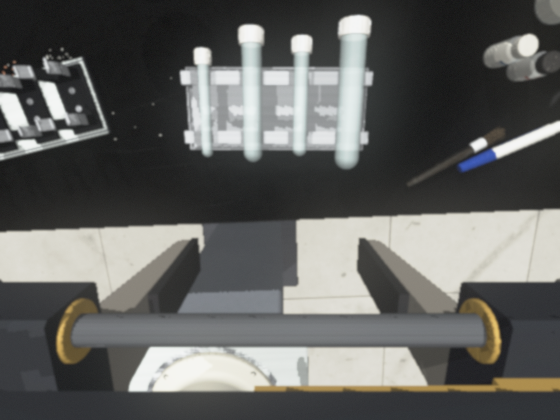

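Both wrist views are clear: the rail spans about (195–390, 65–145) and the cradle about (180–372, 20–168). I'll enlarge them.

```bash
python3 - <<'E'
import cv2
a=cv2.imread('pics/wr.png')[55:155,185:395];b=cv2.imread('pics/wc.png')[10:175,175:385]
cv2.imwrite('pics/c3.png',cv2.resize(a,None,fx=3.8,fy=3.8,interpolation=cv2.INTER_CUBIC))
cv2.imwrite('pics/c4.png',cv2.resize(b,None,fx=3.6,fy=3.6,interpolation=cv2.INTER_CUBIC))
E
```

```text
(no output)
```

View pics/c3.png

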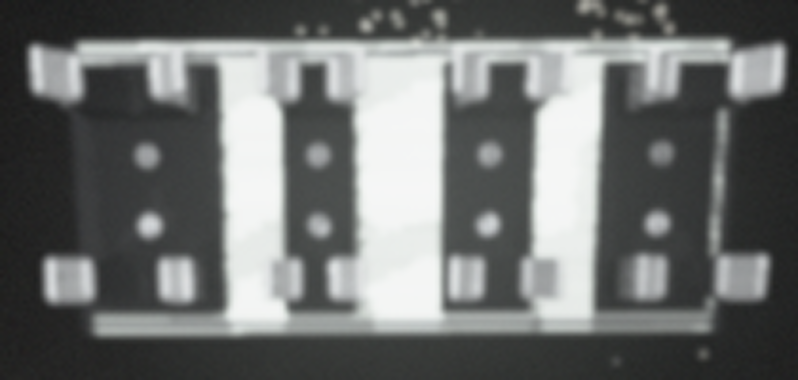

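View pics/c4.png

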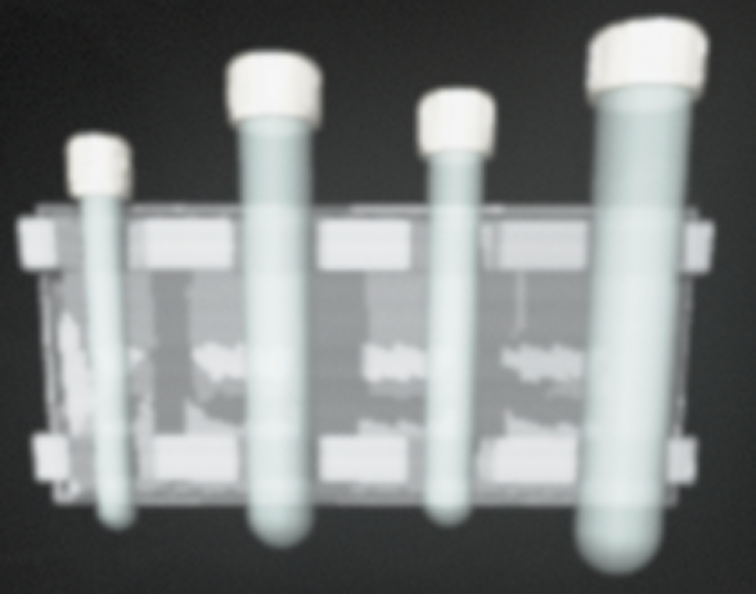

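```bash
python3 - <<'E'
from h import *
def P(f,x,y,ox,oy,s,z): return ray(f,ox+(x+.5)/s-.5,oy+(y+.5)/s-.5,z)
print('cam',[(-np.load(f'pics/{f}.npz')['R'].T@np.load(f'pics/{f}.npz')['t']) for f in('wr','wc')])
S=[((147,155),(149,225)),((318,154),(319,225)),((489,154),(487,225)),((661,153),(657,224))]
for z in(.01,.02,.03):
    M=[];
    for a,b in S:
        A=P('wr',*a,185,55,3.8,z);B=P('wr',*b,185,55,3.8,z);M.append((A+B)/2)
    M=np.array(M);d=M[3]-M[0]
    print(z,np.linalg.norm(d)/3*1e3,np.degrees(np.arctan2(-d[0],d[1]))+180,M[:,:2].round(4).tolist())
L={'28':[(55,73),(167,73),(68,280),(176,280)],'13':[(283,73),(343,75),(287,280),(342,280)],'17':[(471,73),(545,75),(465,278),(540,278)],'22':[(662,73),(758,73),(650,278),(742,278)]}
for z in(.06,.07):
  for k,p in L.items():
    Q=np.array([P('wr',*q,185,55,3.8,z)[:2] for q in p]); print(z,k,Q.mean(0),((Q[0]+Q[1]-Q[2]-Q[3])/2*1e3).round(1))
T={'13':((117,528),(98,133),.041,120),'22':((280,547),(275,50),.048,145),'17':((447,525),(458,87),.044,130),'28':((618,573),(649,17),.052,160)}
# glass/cap boundaries
G={'13':(102,197),'22':(275,124),'17':(457,156),'28':(643,90)}
for k,(a,b,z,L) in T.items():
    A=P('wc',*a,175,10,3.6,z);B=P('wc',*b,175,10,3.6,z);C=P('wc',*G[k],175,10,3.6,z);d=B-A;e=C-A
    print(k,'len',np.linalg.norm(d)*1e3,L,'az',np.degrees(np.arctan2(d[1],d[0])),'mid',(A+d*(L-16)/2/L)[:2],'glass',np.linalg.norm(e)*1e3,((A+C)/2)[:2])
E
```

```text
cam [array([0.45040827, 0.21762214, 0.42975577]), array([ 0.45138458, -0.12756062,  0.42981921])]
0.01 56.98329877490157 10.595222044218986 [[0.4634, 0.291], [0.4739, 0.2349], [0.4842, 0.1792], [0.4948, 0.123]]
0.02 55.62576417244847 10.595222044218957 [[0.4631, 0.2893], [0.4733, 0.2345], [0.4834, 0.1801], [0.4938, 0.1253]]
0.03 54.26822956999536 10.595222044218957 [[0.4628, 0.2875], [0.4728, 0.2341], [0.4826, 0.181], [0.4927, 0.1275]]
0.06 28 [0.46338751 0.29182344] [56.7 10.7]
0.06 13 [0.47376046 0.23476437] [56.5 10.3]
0.06 17 [0.48424151 0.17946141] [55.9 10.5]
0.06 22 [0.49489382 0.12236139] [56.1 10.5]
0.07 28 [0.46303648 0.28981667] [55.2 10.4]
0.07 13 [0.4731289  0.23430076] [55.  10.1]
0.07 17 [0.48332649 0.18049346] [54.4 10.2]
0.07 22 [0.49369071 0.12493771] [54.6 10.2]
13 len 122.51414532831886 120 az -3.003421346652205 mid [ 0.47211908 -0.04115203] glass 104.04174817182547 [ 0.47104409 -0.0412421 ]
22 len 149.43306993862868 145 az -3.086569097578097 mid [ 0.47740677 -0.09768673] glass 129.12106727953014 [ 0.47550417 -0.09746973]
17 len 133.38491577075652 130 az -2.947870879884707 mid [ 0.47398098 -0.15363477] glass 113.98299985714407 [ 0.47248431 -0.15367219]
28 len 165.2068624151511 160 az -2.4629432540410607 mid [ 0.4722545  -0.21007008] glass 145.66158302998082 [ 0.47075551 -0.20971457]
```

```bash
cat >> h.py <<'E'
TUBE={13:(.4715,-.0413,.041),17:(.4730,-.1537,.044),22:(.4760,-.0977,.048),28:(.4712,-.2100,.052)}
AZ,RA,OFF=-2.8,10.6,.017   # OFF: tube axis above TCP
F=lambda:bot.current_contact_force().round(1) if hasattr(bot.current_contact_force(),'round') else bot.current_contact_force()
def wid(mm): return min(1,mm/92)
def pick(D,N=35):
    x,y,z=TUBE[D]; r=rv(AZ)
    bot.set_gripper(wid(D+16))
    bot.goto([x,y,.13],r); bot.line_to([x,y,z-OFF],max_speed=.12); print('down F',F(),bot.current_ee_pos())
    bot.set_gripper(0,N); print('grip mm',bot.current_opening()*92,'F',F())
    bot.line_to([x,y,.15],max_speed=.15); print('lift F',F(),'mm',bot.current_opening()*92,'t',bot.current_clock())
E
python3 - <<'E'
from h import *
pick(13)
bot.goto([.4738,.2347,.15],rv(RA))
bot.line_to([.4738,.2347,.10-OFF])
shot('wrist','h13'); shot('side','s13'); shot('top','t13'); print(bot.current_ee_pos(),F(),bot.current_clock())
im=cv2.imread('pics/h13.png'); cv2.imwrite('pics/h13c.png',im)
E
```

```text
down F [ 0.3 -1.4  0.8] [ 0.47231015 -0.04170208  0.02489687]
grip mm 11.787338054936841 F [-0.3 -2.2  4. ]
lift F [-0.7  0.7 -0.1] mm 11.957566861508562 t 8.4583
[0.47503552 0.23479846 0.08448469] [0.6 0.3 0.4] 10.275
```

View pics/h13.png

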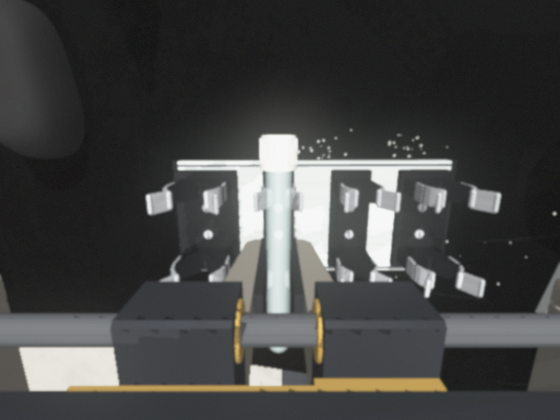

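The tube is held straight at column ~278. The clip's leaves (258 and 299) and the interpolated screw column (278.5) straddle it, so it looks aligned laterally. I'll check that numerically and then press.

```bash
cat >> h.py <<'E'
def press(D,x,y,view=True):
    """from above clip: press down to seat, release, retreat"""
    bot.line_to([x,y,.090-OFF],max_speed=.12); print('above',bot.current_ee_pos().round(4),F())
    for z in (.074,.066,.060,.056,.053):
        bot.line_to([x,y,z-OFF],max_speed=.05); f=F(); print('z',z,bot.current_ee_pos()[2]+OFF,f)
        if abs(f[2])>35: break
E
python3 - <<'E'
from h import *
p=bot.current_ee_pos(); ax=Ro.from_rotvec(bot.current_tool_rot()).as_matrix(); print(ax[:,0],ax[:,2])
lat=lambda X:((np.array(X)-p)@ax[:,0]*1e3).round(2); lon=lambda X:(-(np.array(X)-p)@ax[:,1]*1e3).round(2)
X=ray('h13',278,153,.1015);print('cap',lat(X),lon(X)); X=ray('h13',279,345,.1015);print('end',lat(X),lon(X))
for u,v in((208,235),(349,235),(419,235)):
    X=ray('h13',u,v,.018);print('screw',lat(X),lon(X),X)
for q in(((158,203),(212,201)),((259,199),(299,199)),((349,198),(388,198)),((430,197),(485,201))):
    A=[ray('h13',*k,.07) for k in q]; print('leaf',[lat(a) for a in A],np.mean([lat(a) for a in A]),lon(A[0]))
E
```

```text
[ 1.83606913e-01 -9.82999740e-01 -1.13012405e-04] [ 2.72086416e-03  6.23175579e-04 -9.99996104e-01]
cap 0.14 58.16
end 0.6 -49.09
screw -55.61 -13.11 [0.45211744 0.28709918 0.018     ]
screw 56.25 -13.15 [0.47261355 0.17712985 0.018     ]
screw 111.73 -13.18 [0.48277958 0.12258531 0.018     ]
leaf [np.float64(-72.17), np.float64(-39.59)] -55.88 25.84
leaf [np.float64(-11.33), np.float64(12.65)] 0.6600000000000001 28.27
leaf [np.float64(42.58), np.float64(65.93)] 54.255 28.86
leaf [np.float64(90.98), np.float64(124.26)] 107.62 29.44
```

```bash
python3 - <<'E'
from h import *
press(13,.4735,.2347); print(bot.current_opening()*92,bot.current_clock())
E
```

```text
above [0.4731 0.2347 0.0728] [-0.1  0.4  0.5]
z 0.074 0.07357812452511356 [ 0.1 -0.5 -0.1]
z 0.066 0.06580139143840408 [-0.4 -0.5  1.1]
z 0.06 0.06026581953763323 [ 2.4 -0.5 -0.6]
z 0.056 0.0550440404079563 [ 1.  -1.6 -3.8]
z 0.053 0.054198532190716686 [-4.3 -5.8 11.1]
11.918430360435813 12.0667
```

The force signature (pulled in, then a hard stop at axis 54 mm) indicates a snap home. Release, retreat and look.

```bash
cat >> h.py <<'E'
def release(D):
    bot.set_gripper(wid(D+16)); p=bot.current_ee_pos()
    bot.line_to([p[0],p[1],.16],max_speed=.2); print('released',F(),bot.current_clock())
E
python3 - <<'E'
from h import *
release(13)
bot.goto([.42,-.1537,.18],rv(AZ)); print(bot.current_clock())
shot('side','s1'); shot('top','t1')
a=cv2.imread('pics/s1.png')[155:225,195:275]; b=cv2.imread('pics/t1.png')[205:300,165:275]
cv2.imwrite('pics/c5.png',np.hstack([cv2.resize(a,(400,350),interpolation=2),cv2.resize(b,(400,350),interpolation=2)]))
E
```

```text
released [ 0.2 -0.1 -0.9] 13.275
14.7333
```

View pics/c5.png

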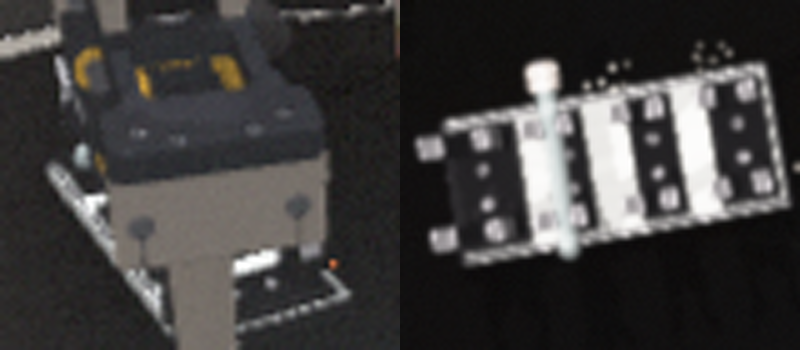

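The 13 mm tube lies in clip_13, cap and tip overhanging about equally. Now 17 and 22 the same way.

```bash
cat >> h.py <<'E'
CLIP={17:(.4838,.1797),22:(.4941,.1246),28:(.4632,.2897)}
def carry(D):
    pick(D); x,y=CLIP[D]; bot.goto([x,y,.15],rv(RA)); press(D,x,y); print('mm',bot.current_opening()*92,bot.current_clock())
E
python3 - <<'E'
from h import *
carry(17)
E
```

```text
down F [-0.7  0.   0.2] [ 0.47369048 -0.15416877  0.02793114]
grip mm 15.902496289126535 F [-0.5  0.2  3.3]
lift F [-0.1  0.5 -0.6] mm 15.862185455576801 t 17.875
above [0.4845 0.1796 0.0737] [-0.   0.8  0.4]
z 0.074 0.07365189169774902 [ 0.7 -0.4 -0.6]
z 0.066 0.06633329022453945 [ 2.2 -0.2  1.4]
z 0.06 0.05947175895761012 [ 2.2 -1.8 -2.4]
z 0.056 0.055235080727738084 [ 1.  -1.8 -2.8]
z 0.053 0.05431694397925113 [-3.7 -4.1 10.3]
mm 15.780721819345027 21.4667
```

```bash
python3 - <<'E'
from h import *
release(17); carry(22)
E
```

```text
released [ 0.2  0.3 -0.3] 22.675
down F [ 0.3 -0.2  0.2] [ 0.47671178 -0.09789415  0.03174348]
grip mm 21.08697062638666 F [-0.1 -1.1  4.4]
lift F [ 0.3 -0.  -0.1] mm 20.96387963121488 t 26.3667
above [0.4948 0.1243 0.0737] [ 0.3  1.1 -0.5]
z 0.074 0.07367392726088264 [-0.3  1.2 -0.2]
z 0.066 0.06659956736194315 [3.2 0.2 0.5]
z 0.06 0.0589475716987639 [ 2.  -1.2 -4.5]
z 0.056 0.055479491848034135 [ 1.6 -3.4 -3.1]
z 0.053 0.054629558029887684 [-5.2 -5.4 12.7]
mm 21.268479274394466 29.5917
```

```bash
python3 - <<'E'
from h import *
release(22); carry(28); release(28)
bot.goto([.36,.205,.26],rv(RA)); shot('wrist','wf'); 
bot.goto([.30,-.25,.3],rv(AZ)); shot('side','sf'); shot('top','tf'); print(bot.current_clock())
w=cv2.imread('pics/wf.png')[20:200,180:420]; a=cv2.imread('pics/sf.png')[145:235,190:310]; b=cv2.imread('pics/tf.png')[195:300,150:290]
cv2.imwrite('pics/c6.png',np.hstack([cv2.resize(a,(400,300),interpolation=2),cv2.resize(b,(400,300),interpolation=2)]))
cv2.imwrite('pics/c7.png',cv2.resize(w,(800,600),interpolation=2))
E
```

```text
released [-0.3  0.5 -0. ] 30.8
down F [0.5 1.3 0.5] [ 0.47184883 -0.21032777  0.03576124]
grip mm 27.493427148254714 F [0.3 2.1 4.3]
lift F [-0.6 -1.1 -0.8] mm 26.782917190134842 t 34.625
above [0.4639 0.2898 0.0737] [-0.2  0.2 -0.1]
z 0.074 0.07398269456210695 [ 1.4 -1.3  0.3]
z 0.066 0.06597980150101718 [ 3.2 -0.1 -1.6]
z 0.06 0.05862995893645581 [ 2.1 -1.  -6.2]
z 0.056 0.05533959877927104 [ 0.2 -1.6 -3.2]
z 0.053 0.054604600494643704 [-4.9 -5.3 11.9]
mm 27.27701413772766 38.775
released [-0.2 -0.4 -0.5] 39.9833
42.525
```

View pics/c6.png

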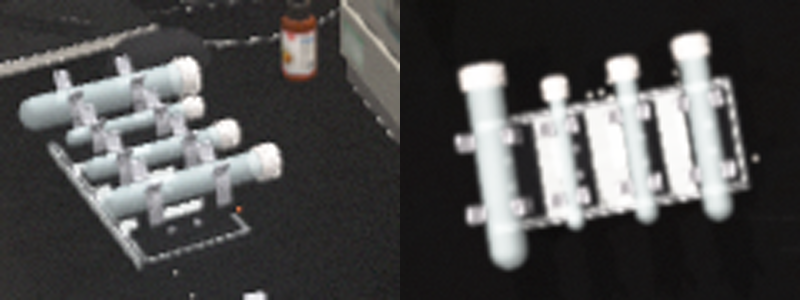

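View pics/c7.png

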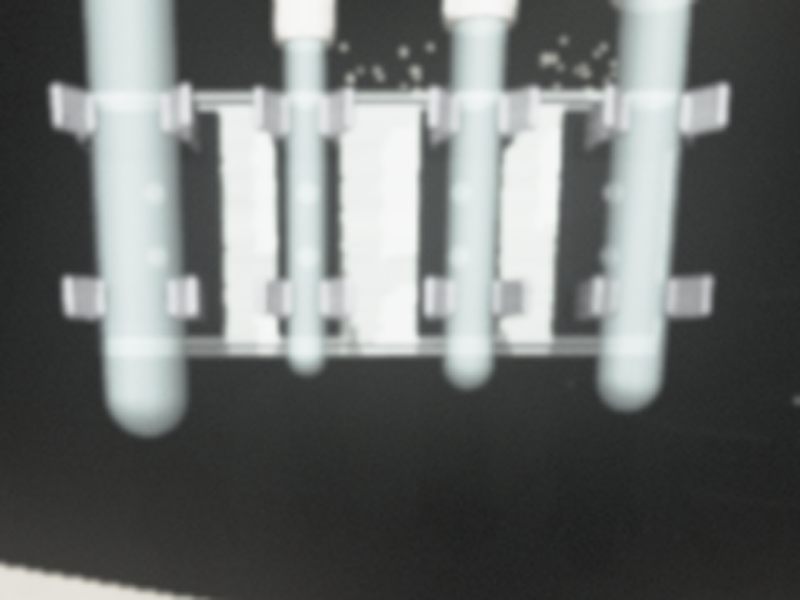

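All four are inside their leaves. As a direct height check, I'll touch each tube's middle from above with closed fingers. A seated tube top should be at 54 mm + D/2.

```bash
python3 - <<'E'
from h import *
C={28:(.4632,.2897),13:(.4735,.2347),17:(.4838,.1797),22:(.4941,.1246)}
bot.set_gripper(0,20)
for D,(x,y) in C.items():
    top=.054+D/2000; bot.goto([x,y,.12],rv(RA)); bot.line_to([x,y,top+.004],max_speed=.12); bot.hold(.15); f0=F()[2]
    for k in range(11):
        bot.line_to([x,y,top+.003-k*.0005],max_speed=.03); f=F()[2]-f0; z=bot.current_ee_pos()[2]
        if f>6: break
    print(D,'F',f,'axis mm',(z-D/2000)*1e3,bot.current_clock())
    bot.line_to([x,y,.12],max_speed=.2)
bot.goto([.36,-.2,.28],rv(AZ)); shot('side','sg'); shot('top','tg'); print(bot.current_clock())
a=cv2.imread('pics/sg.png')[135:325,190:350]; b=cv2.imread('pics/tg.png')[145:305,140:430]
cv2.imwrite('pics/c8.png',np.hstack([cv2.resize(a,(320,380),interpolation=2),cv2.resize(b,(480,380),interpolation=2)]))
E
```

```text
28 F 6.300000000000001 axis mm 54.16785704638133 48.1
13 F 9.9 axis mm 53.99752036217143 51.8583
17 F 8.600000000000001 axis mm 54.02289430329839 55.6333
22 F 8.100000000000001 axis mm 54.0648911251934 59.3833
61.35
```

View pics/c8.png

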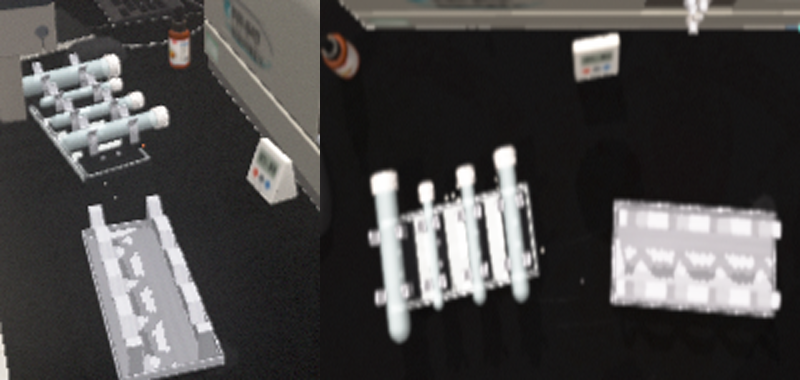

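Each tube's axis measures 54.0–54.2 mm, so all are fully home. The cradle is empty, and the timer and bottle still stand where they were. Handing in.

```bash
python3 -c "
from h import *
print(F(),bot.current_clock()); bot.job_done()"
```

```text
[-0.1 -0.4  0.2] 61.35
the job is handed in; nothing more can be done
```

All four tubes are snapped into their matching clips, placed in the order 13, 17, 22, 28 mm, and I handed the job in at 61 s of the 112 s allowed.

- **Seating:** each tube pulled itself in past the leaves, then stopped hard at about 10–13 N. I then touched each tube's middle from above and measured axis heights of 54.0–54.2 mm; fully home is 54 mm.
- **Position along the tube:** each sits roughly midway in its clip. I judged this by eye in the last pictures and only measured it in the camera view for the 13 mm tube, before pressing; the millimetre-level offset is not known.
- **Surroundings:** the last pictures show the cradle empty and the timer and dropper bottle still standing in place. The robot was clear, reading almost no force.
- **Disagreements:** before placing, the top and wrist cameras differed by about 2 mm on where the rail was. I used the wrist view, and it lined up with the first tube held over its clip. No check failed.

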